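# Unclip the filter cartridge and snap it into the air sampler

## Robot

A 6-joint arm with a two-finger parallel gripper is mounted at the origin on a cart in front of the work surface, level with it; the furniture and walls round the work are solid. World frame = base frame: x ahead of the robot, y to its left, z up, the work surface at z = 0. Lengths are in m, angles in rad, forces in N, time in s.
With the tool pointing down it reaches from about 0.35 to 0.775 m from the base axis. Payload 5.5 kg.
Tool frame: the origin (TCP) lies at the very end of the fingers, on their centre line; the grasp point (between the pads) lies 19 mm behind it; z points along the fingers, y is the line along which they close (so a half turn about z gives the same grasp; the last joint's range is limited). The gripper opens to 85 mm and grips with 20 to 120 N. Pads are 22 mm wide; open, the fingers measure 114 mm over their backs; the gripper's body (76 mm by 85 mm) begins 54 mm behind the grasp point. The pads swing forward as they close: fully open they stand 13 mm farther back than shut.
Start: joints at [1.179, 0.313, 0.046, 1.304, 0, 1.431], TCP at [0.143, 0.557, 0.231] pointing down, gripper open.
Joint ranges: [-2.76, 2.76], [-0.86, 1.69], [-1.03, 1.26], [-2.2, 2.34], [-1.47, 1.5], [-3.14, 3.14]. Speed limits (rad/s): [2.57, 2.57, 3.14, 3.14, 3.14, 3.14].

## Interface

Orientations are given as a unit quaternion [w, x, y, z].
In Python, from workcell import env, cams, ticket, spotter gives the robot as it stands.
- The arm moves only by the tool jog_arm, never from a script. Its argument "increments" is a list that holds one entry, the list of rows, each a list of 7 numbers: the shift along the tool's x, y, z in units of 0.25 m (1.0 is 0.25 m), then the turn, a rotation vector about the tool's x, y, z in units of 180 degrees (1.0 is 180 degrees), then the closure in counts, from 0 (fully open) to 255 (shut). A call has 1 to 20 rows; each row shifts and turns the commanded pose from where the row before left it, along the tool's axes as they then stand; what a row does not reach is not made up. A row lasts 1/10 s, in which the tool goes at most 50 mm and 8.59 degrees, less where a joint would pass 70% of its speed; a pose out of reach is approached as far as the arm can. A call with a number of a shift or a turn outside -1 to 1 is refused whole. A call with a gripper value outside its range is refused whole. The fingers move at their own pace and stop on an object; "force" is the grip in N (left out, the last holds). Time passes only in rows, so rows that do not move let the fingers close. It gives the time, the measured TCP pose, the force, the opening and the grip force at its end, in the units of the state.
- env.get_state(): the state, without advancing time (a new reading comes with each control period).
- cams.read_camera(name): name is "scene" or "side" or "wrist"; returns a dict with "pixels" (400x640x3 uint8, red, green, blue), "fx", "fy", "cx", "cy" (pixels), "k1" (the pictures are not rectified: a ray, as slopes to the right and down, at radius r is drawn at 1 + k1 r^2 times it, then the intrinsics apply), "xyz" and "attitude" of the camera in the world; the wrist camera has in their place "mount" (4x4, takes a point from camera to tool coordinates, whose origin is the TCP and whose axes are the flange's). Camera axes: x right, y down, z forward; pixel columns grow to the right and rows downward; lengths in m; the calibration is good to about 2 mm. A picture is of the moment at which its call begins: read the wrist's pose just before it. There is no depth.
- ticket.hand_in(): hands the job in; it is judged then, once.
Trained networks look in the newest picture that a camera, given by its name, has taken for a name from the list of things; names that differ only in an ending like _2 or _b are one class to them, and where a whole thing is asked for, a point or a joint stands for the part that bears it (a point fixed in the world has none). Each returns a list of dicts, best first, with "conf" (0 to 1); they miss things now and then, are a little off and sometimes report something else, mostly with a low value. They report only what shows in the picture. A call takes as long as a camera call.
- spotter.find_in(target, camera): "uv" ([column, row] in pixels, amid what is visible of it).
- spotter.cut_out(target, camera): "region" (400x640 bool, what is visible of it) and "uv" ([column, row] in pixels, amid what is visible of it).
- spotter.landmark_of(target, camera): "uv" ([column, row] in pixels: a listed point, or the origin of a listed thing).
The state is a dict: "clock": time; "joint_pos": joint angles; "qvel": joint speeds; "tau": joint torques, N m; "tcp_pos": TCP position; "orientation": TCP orientation; "wrist_force": force on the tool from outside, world axes, zero at the start; "ft_torque": the same for the moment, N m; "finger_gap": finger opening in m; "grip_force": force on a finger pad.
Only numpy, scipy, OpenCV 4.12 (cv2) and the standard library are available. Lean on these libraries where they do the work, as an engineer would, in place of code of your own. Each camera call takes 0.05 s, during which the arm holds its last target. There are 200 camera calls.

## Task

Pinch the two orange tabs of the filter cartridge together to unclip it from the white drying dock, and lift it out. Then seat it in the socket of the grey air sampler, upright, pressing it gently down against the sprung pin until it is fully home, and let go so that both catches snap under the lips and hold it. Never force it (50 N on the dock or 40 N on the sampler would crack the lips), and leave the other things on the bench undisturbed.

Things in the scene. Friction and masses are not known exactly. Their poses are not given: they have to be found in the camera images.
- cartridge: white filter cartridge with two opposed orange sprung tabs on its own +y and -y sides; 40 (own x) x 32 (y) x 75 mm high, 0.1 to 0.2 kg. Origin: centre of its underside, z up. Its lowest 36 mm are the plug, the foot tapered by 3 mm over 5 mm. The same turned by half a turn. At the start it is clipped into the drying dock, 10 mm above the dock's origin, axes alike.
- cartridge_pads (a point): point midway between the finger pads of the two tabs, 56 mm above the cartridge's origin. The pads are 22 mm wide (x) and reach from 14 mm below to 14 mm above this point; across them (y) 44 mm at rest, 34 mm when both are fully pressed. The body between them is at most 24 mm across. They are grippy rubber; 30 N of grip presses and holds them well.
- cartridge_catches (a point): point on the cartridge's axis level with the flat tops of the two catches, 23 mm above the origin. Each tab carries one, 9 mm high and sloped below; it stands 4 mm proud of the plug's y side at rest, 1 mm inside it when the tab is fully pressed. Clipped in, it can rise 3 mm before it meets the lip.
- tab_left (a joint): inward travel of the orange sprung tab on the cartridge's own +y side, 0 = sprung out (as it rests), 0.005 m = fully pressed in (hard stop). It takes about 3 N to start and 9 N to press fully. The catch clears the lip from about 0.004 m on.
- tab_right (a joint): inward travel of the orange sprung tab on the cartridge's own -y side, 0 = sprung out (as it rests), 0.005 m = fully pressed in (hard stop). It takes about 3 N to start and 9 N to press fully. The catch clears the lip from about 0.004 m on.
- drying_dock: white dock, fixed to the bench: foot plate 92x76x6 mm and a socket 58 (x) x 54 (y) mm with blue lips, its top 44 mm above the origin (centre of the underside, below the socket's centre). z up.
- dock_floor (a point): centre of the dock's socket floor, 10 mm above the dock's origin. The socket's mouth is 42 (x) x 34 (y) mm, 1 mm clear of the plug on every side, flared by 4.5 mm in its top 5 mm (29 to 34 mm above the floor); the lips lie on the +y and -y sides, their underside 26 mm above the floor.
- air_sampler: grey air sampler, fixed to the bench: housing 110 (x) x 92 (y) x 34 mm high; above it, on an adjustable column, a socket of the same size as the dock's, grey with orange lips. Origin: centre of the housing's underside, below the socket's centre; the socket's x and y are the sampler's.
- sampler_top (a point): centre of the housing's top, 34 mm above the sampler's origin, below the socket. The socket's height was set by hand and is not measured: its floor lies 14 to 44 mm above this point, its mouth's top 34 mm and the lips' underside 26 mm above its floor. It stays put below 60 N. The cartridge fits either way round, its y along the socket's y.
- sampler_plunger (a joint): how far the sprung brass pin in the sampler's socket floor is pushed down; 0 = up (9 mm proud of the floor), 0.009 m = cartridge down on the hard floor. It pushes back with 3.6 N at 0 and 7.2 N at 0.009 m, so an unclipped cartridge is pushed up again; a clipped one is held at about 0.006 m.
- oil_bottle: amber dropper bottle with white cap and bulb, 26x28x71 mm, standing; bystander, origin at the centre of its underside
- coverslip_box: small pale blue square box, 27x27x14 mm; bystander, origin at the centre of its underside
- petri_dish: clear lidded petri dish, 90 mm across, 16 mm high; bystander, origin at the centre of its underside
- stain_bottle: amber dropper bottle with black cap and bulb, 32x34x86 mm, standing; bystander, origin at the centre of its underside

How it is judged:
On the way, in this order (a step that is already met when the one before it is completed fails the run):
1. both tabs are pinched in while the cartridge is still in the drying dock (value of joint each of tab_left, tab_right above 0.0035 m and z of cartridge in the frame of drying_dock below 0.022 m), for 0.1 s.
2. the cartridge is lifted clear out of the drying dock (z of cartridge in the frame of drying_dock above 0.05 m), for 0.2 s.
At the end, for the whole second after the job is handed in: The cartridge sits in the air sampler's socket, within 2.5 mm of its centre, within 0.06 rad of its direction (either half-turn) and 0.05 rad of upright, at rest; it holds the sprung pin down by more than 5 mm by its own catches, and both tabs have sprung out again (pressed in by less than 1.5 mm) (value of joint sampler_plunger above 0.005 m and horizontal distance between cartridge and air_sampler below 0.0025 m and angle between the y axis of cartridge and the y axis of air_sampler, either way round below 0.06 rad and angle between cartridge's own z axis and vertical below 0.05 rad and value of joint each of tab_left, tab_right below 0.0015 m and linear speed of cartridge below 0.01 m/s); the robot touches nothing.
It fails at once if the cartridge is forced against the air sampler with 40 N or more (contact force between cartridge and air_sampler above 40 N).
It fails at once if the cartridge is forced against the drying dock with 50 N or more (contact force between cartridge and drying_dock above 50 N).
It fails at once if a bystander is moved by more than 15 mm (distance of any of oil_bottle, coverslip_box, petri_dish, stain_bottle from where it was at the start of the episode above 0.015 m).
It also fails if it takes over 64 s, if anything falls off the work surface, if the arm or the gripper's body presses on something with over 40 N, if the wrist force passes 120 N, or if a joint passes its speed limit or range.

## Working session

There is one attempt and no reset: what is moved stays moved. The work goes in short steps, Python scripts to look and compute and a tool call to move; the robot and the scene stay as the last step left them, time stands still between calls to the robot, and variables do not carry over. Pictures are saved under pics/ and viewed, at most 10 in all, crops included, and the job is handed in when it is done.

Besides the shell and the picture viewer there is one more tool, called after "Call:" as name(argument=value, ...) on one line, values as JSON. jog_arm: Moves the arm, as the interface text tells. Shifts and turns lie within -1 to 1; 1 stands for 0.25 m of shift or 180 degrees of turn. Its arguments: {"type":"object","properties":{"increments":{"type":"array"},"force":{"type":"number"}},"required":["increments"]}

```bash
mkdir -p pics; cat > h.py <<'E'
import numpy as np, cv2
from scipy.spatial.transform import Rotation as R
from workcell import env, cams, ticket, spotter
def rot(q): return R.from_quat([q[1],q[2],q[3],q[0]]).as_matrix()
def cam(name):
    s=env.get_state(); c=cams.read_camera(name)
    if 'mount' in c:
        T=np.eye(4);T[:3,:3]=rot(s['orientation']);T[:3,3]=s['tcp_pos'];T=T@np.array(c['mount'])
        c['R'],c['p']=T[:3,:3],T[:3,3]
    else:
        a=np.array(c['attitude']); c['R']=a if a.shape==(3,3) else rot(a); c['p']=np.array(c['xyz'])
    return c
def ray(c,uv):
    d=np.array([(uv[0]-c['cx'])/c['fx'],(uv[1]-c['cy'])/c['fy']]); s=d.copy()
    for _ in range(20): s=d/(1+c['k1']*(s@s))
    v=c['R']@np.array([s[0],s[1],1]); return v/np.linalg.norm(v)
def proj(c,P):
    q=(np.atleast_2d(P)-c['p'])@c['R']; s=q[:,:2]/q[:,2:]; s=s*(1+c['k1']*(s**2).sum(1,keepdims=True))
    return s*[c['fx'],c['fy']]+[c['cx'],c['cy']]
def atz(c,uv,z):
    d=ray(c,uv); return c['p']+d*(z-c['p'][2])/d[2]
def tri(obs):
    A=np.zeros((3,3));b=np.zeros(3)
    for c,uv in obs:
        d=ray(c,uv);M=np.eye(3)-np.outer(d,d);A+=M;b+=M@c['p']
    P=np.linalg.solve(A,b); return P,[float(np.linalg.norm(proj(c,P)[0]-uv)) for c,uv in obs]
E
cat > a.py <<'E'
from h import *
np.set_printoptions(precision=4,suppress=True)
s=env.get_state(); print(s['clock'],s['tcp_pos'],s['orientation'],s['finger_gap'])
C={}
for n in ['scene','side','wrist']:
    C[n]=cam(n); cv2.imwrite(f'pics/{n}0.png',C[n]['pixels'][:,:,::-1])
    print(n,C[n]['p'],C[n]['R'][:,2],C[n]['fx'],C[n]['k1'])
for t in ['cartridge','cartridge_pads','cartridge_catches','drying_dock','dock_floor','air_sampler','sampler_top','oil_bottle','coverslip_box','petri_dish','stain_bottle']:
    obs=[]
    for n in C:
        r=spotter.landmark_of(t,n)
        if r: print(t,n,np.array(r[0]['uv']),round(r[0]['conf'],2)); 
        if r and r[0]['conf']>.4: obs.append((C[n],np.array(r[0]['uv'])))
    if len(obs)>1: print('   ->',*tri(obs))
print(env.get_state()['clock'])
E
python3 a.py; python3 -c "
import cv2,numpy as np
cv2.imwrite('pics/both.png',cv2.resize(np.vstack([cv2.imread('pics/scene0.png'),cv2.imread('pics/side0.png')]),(480,600)))"
```

```text
0.0 [0.1431 0.5564 0.2304] [-0.0002  0.1256  0.9921 -0.0009] 0.08598540212039726
scene [-0.0308 -0.4529  0.4173] [ 0.6711  0.6268 -0.3961] 493.32984906099944 0.04443175945586209
side [ 0.08   -0.7031  0.4636] [ 0.4373  0.8149 -0.3805] 461.385752731406 -0.047685743954903964
wrist [0.0672 0.5764 0.3726] [ 0.2959 -0.078  -0.952 ] 340.7214901267149 -0.050505356806701596
cartridge scene [238.7 233.7] 0.57
cartridge side [276.  222.7] 0.63
   -> [0.4371 0.1877 0.0192] [0.9003175159004808, 0.6969796442206577]
cartridge_pads scene [237.2 205.4] 0.97
cartridge_pads side [274.3 201.9] 0.78
   -> [0.4344 0.1832 0.0743] [0.002906367019614427, 0.0022404720857529484]
cartridge_catches scene [240.4 220.9] 0.79
drying_dock scene [239.2 241.5] 0.81
drying_dock side [279.1 226.2] 0.73
   -> [ 0.4502  0.2048 -0.0037] [2.837227520708347, 2.205105710048164]
dock_floor scene [237.7 234.1] 0.57
dock_floor side [275.1 223.6] 0.67
   -> [0.4352 0.1882 0.018 ] [0.4505182344032546, 0.34856624760735394]
air_sampler scene [318.9 287.7] 0.81
air_sampler side [387.9 258.2] 0.72
   -> [ 0.8704  0.3744 -0.3314] [17.459913618067837, 14.927601775414548]
sampler_top scene [318.3 269.7] 0.79
sampler_top side [313.4 253.1] 0.74
   -> [ 0.4262 -0.0176  0.0389] [2.48982000740418, 1.9338709613818734]
oil_bottle scene [327.6 227.3] 0.84
oil_bottle side [348.1 225.5] 0.57
   -> [0.5782 0.104  0.0116] [1.4570547055115852, 1.1931806780431575]
coverslip_box scene [394.5 255. ] 0.72
coverslip_box side [389.  258.4] 0.68
   -> [ 0.5868 -0.0424  0.0011] [1.410581780676349, 1.1720686324258183]
petri_dish scene [290.1 211.3] 0.64
petri_dish side [327.2 208.9] 0.65
   -> [0.5832 0.211  0.0103] [2.062191125695922, 1.6768151175615469]
stain_bottle scene [425.1 272.5] 0.71
stain_bottle side [405.5 277. ] 0.82
   -> [ 0.5775 -0.1089 -0.0026] [2.5173032907312693, 2.0932959781033604]
1.8
```

View pics/both.png

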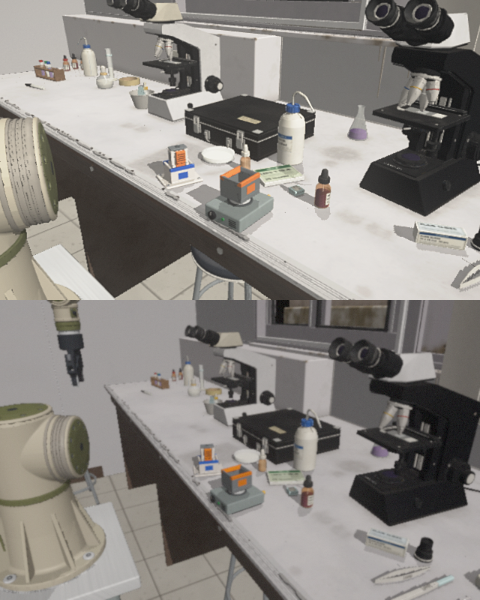

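The pictures show the cartridge in its dock (scene about 238,205; side about 274,202) and the sampler right of it (scene about 315,250). I'll go above both for a close look.

Call:
jog_arm(increments=[[[-0.09,-0.094,-0.0125,0,0,0,0],[-0.09,-0.094,-0.0125,0,0,0,0],[-0.09,-0.094,-0.0125,0,0,0,0],[-0.09,-0.094,-0.0125,0,0,0,0],[-0.09,-0.094,-0.0125,0,0,0,0],[-0.09,-0.094,-0.0125,0,0,0,0],[-0.09,-0.094,-0.0125,0,0,0,0],[-0.09,-0.094,-0.0125,0,0,0,0],[-0.09,-0.094,-0.0125,0,0,0,0],[-0.09,-0.094,-0.0125,0,0,0,0],[-0.09,-0.094,-0.0125,0,0,0,0],[-0.09,-0.094,-0.0125,0,0,0,0],[-0.09,-0.094,-0.0125,0,0,0,0],[-0.09,-0.094,-0.0125,0,0,0,0],[-0.09,-0.094,-0.0125,0,0,0,0],[-0.09,-0.094,-0.0125,0,0,0,0],[0,0,0,0,0,0,0],[0,0,0,0,0,0,0]]], force=30)

```text
clock: 3.6
tcp_pos: [0.3983, 0.1027, 0.2813]
orientation: [-0.0, 0.127, 0.992, 0.0]
wrist_force: [-1.0, 0.4, -0.4]
finger_gap: 0.0855
grip_force: 0.0
```

```bash
cat > b.py <<'E'
from h import *
import sys
np.set_printoptions(precision=4,suppress=True)
s=env.get_state(); print(s['clock'],s['tcp_pos'],s['orientation'],s['joint_pos'],s['wrist_force'])
c=cam('wrist'); cv2.imwrite(f'pics/{sys.argv[1]}.png',c['pixels'][:,:,::-1]); print(c['p'],c['R'])
np.savez(f'{sys.argv[1]}.npz',**{k:c[k] for k in ['R','p','fx','fy','cx','cy','k1','pixels']})
Z=dict(cartridge=.01,cartridge_pads=.066,cartridge_catches=.033,drying_dock=0,dock_floor=.01,air_sampler=0,sampler_top=.034,coverslip_box=0)
for t in Z:
    r=spotter.landmark_of(t,'wrist')
    for q in r[:2]: print(t,np.array(q['uv']),round(q['conf'],2),atz(c,q['uv'],Z[t]))
E
python3 b.py w1
```

```text
3.6 [0.3983 0.1027 0.2813] [-0.0002  0.1266  0.992   0.0002] [ 0.0562 -0.0167 -0.2235  1.3643  0.0005  0.31  ] [-1.0197  0.4435 -0.359 ]
[0.3224 0.1225 0.4234] [[ 0.2512  0.9216  0.296 ]
 [ 0.9679 -0.2391 -0.0768]
 [ 0.0001  0.3058 -0.9521]]
cartridge [404.2 176.3] 0.81 [0.4488 0.2009 0.01  ]
cartridge [417.9 186.1] 0.35 [0.4657 0.2155 0.01  ]
cartridge_pads [416.5 187. ] 0.6 [0.4469 0.2013 0.066 ]
cartridge_catches [406.8 182.5] 0.9 [0.45   0.1982 0.033 ]
drying_dock [404.2 171.3] 0.98 [0.4453 0.204  0.    ]
drying_dock [206.7 311. ] 0.27 [ 0.5805 -0.1146  0.    ]
dock_floor [403.5 174.6] 0.68 [0.4464 0.2004 0.01  ]
air_sampler [242.  203.9] 0.92 [ 0.4351 -0.0102  0.    ]
air_sampler [416.9 184.7] 0.32 [0.467  0.2168 0.    ]
sampler_top [236.  213.4] 0.58 [ 0.4358 -0.0106  0.034 ]
sampler_top [438.4 271.6] 0.46 [0.5784 0.2175 0.034 ]
coverslip_box [253.2 304.1] 0.84 [ 0.5857 -0.0438  0.    ]
```

View pics/w1.png

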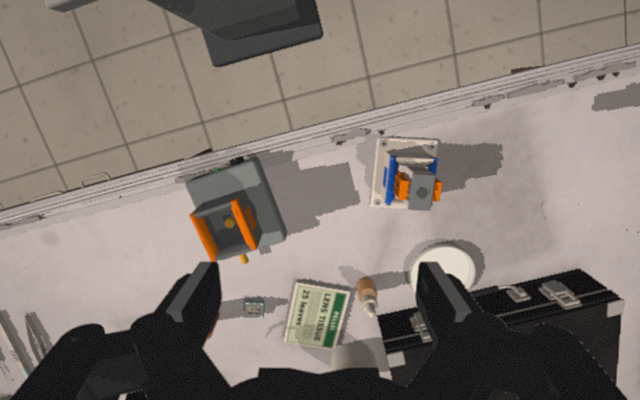

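The wrist picture shows the sampler (about 235,215) and the dock with the cartridge (about 408,180), both turned a little. I'll enlarge these to pick corners for yaw.

```bash
python3 -c "
import cv2,numpy as np
i=cv2.imread('pics/w1.png')
a=cv2.resize(i[125:225,360:460],(400,400),interpolation=cv2.INTER_CUBIC);b=cv2.resize(i[150:270,175:295],(400,400),interpolation=cv2.INTER_CUBIC)
cv2.imwrite('pics/crop1.png',np.hstack([a,b]))"
```

```text
(no output)
```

View pics/crop1.png

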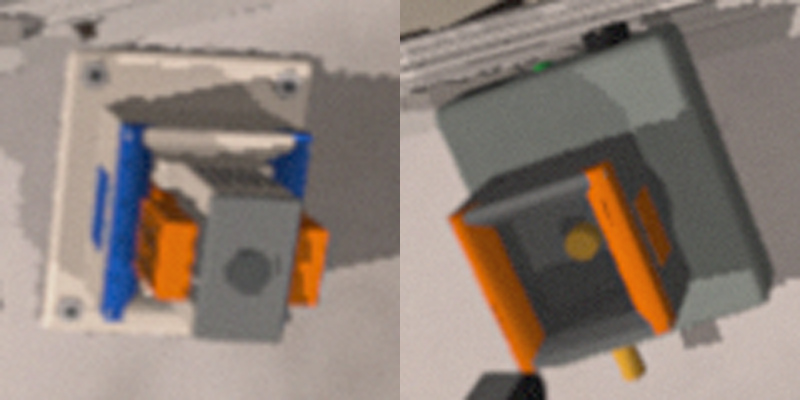

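```bash
cat > fit.py <<'E'
from h import *
from scipy.optimize import least_squares
np.set_printoptions(precision=4,suppress=True)
d=np.load('w1.npz'); c={k:d[k] for k in d.files}
A=lambda p:np.array(p)/4+[360,125]; B=lambda p:(np.array(p)-[400,0])*.3+[175,150]
def rect(x,y,yaw,z,a,b):
    k=np.array([[-a,b],[-a,-b],[a,-b],[a,b]])/2; C,S=np.cos(yaw),np.sin(yaw)
    return np.c_[k@np.array([[C,S],[-S,C]])+[x,y],np.full(4,z)]
def show(n,pts,z): 
    for p in pts: print(n,atz(c,p,z))
# image: up = toward robot (-x), right = +y ; corners order (-x,+y),(-x,-y),(+x,-y),(+x,+y)
plate=A([[312,60],[68,52],[40,328]])
top=A([[300,197],[208,190],[193,335],[283,342]])
show('plate',plate,.006); show('cart top',top,.085)
f=lambda p:np.r_[(proj(c,rect(*p[:3],.006,.092,.076))[:3]-plate).ravel()]
r=least_squares(f,[.44,.2,0.2]); print('dock',r.x,f(r.x))
f2=lambda p:(proj(c,rect(*p[:3],.085,p[3],p[4]))-top).ravel()
r=least_squares(f2,[.44,.2,0.2,.04,.024]); print('cart',r.x,f2(r.x))
m=B([[600,165],[452,215],[525,370],[672,328]])
f3=lambda p:(proj(c,rect(*p[:3],p[3],.058,.054))-m).ravel()
r=least_squares(f3,[.435,-.01,0.0,.09]); print('mouth',r.x,f3(r.x))
h=B([[668,32],[441,105]]); show('house',h,.034)
pin=B([582,242]); print('pin',atz(c,pin,r.x[3]-.025))
E
python3 fit.py
```

```text
plate [0.4152 0.2504 0.006 ]
plate [0.3942 0.178  0.006 ]
plate [0.4793 0.1512 0.006 ]
cart top [0.4316 0.2179 0.085 ]
cart top [0.4239 0.1951 0.085 ]
cart top [0.4617 0.1846 0.085 ]
cart top [0.4697 0.2075 0.085 ]
dock [ 0.448   0.2007 -0.2993] [ 0.217   0.0649 -0.1916 -1.0605 -0.0194  1.1428]
cart [ 0.4467  0.2013 -0.2851  0.0393  0.024 ] [ 0.3792 -0.4523  0.2294  0.5287 -0.2697  0.5102 -0.3589 -0.5943]
mouth [ 0.4381 -0.0138  0.0709  0.0828] [ 1.0901  0.3709 -0.6196  0.636  -0.4525  0.0591 -0.0661 -1.0974]
house [0.3784 0.0327 0.034 ]
house [ 0.3829 -0.0541  0.034 ]
pin [ 0.4378 -0.0133  0.0578]
```

Call:
jog_arm(increments=[[[-0.018,0.086,0.105,0,0,0,0],[-0.018,0.086,0.105,0,0,0,0],[-0.018,0.086,0.105,0,0,0,0],[-0.018,0.086,0.105,0,0,0,0],[-0.018,0.086,0.105,0,0,0,0],[0,0,0,0,0,0.0118,0],[0,0,0,0,0,0,0],[0,0,0,0,0,0,0],[0,0,0,0,0,0,0]]])

```text
clock: 4.95
tcp_pos: [0.4472, 0.2015, 0.1508]
orientation: [0.001, 0.144, 0.99, 0.0]
wrist_force: [0.6, 0.7, -0.6]
finger_gap: 0.0855
grip_force: 0.0
```

```bash
python3 b.py w2; python3 -c "
from h import *
s=env.get_state();i=cv2.imread('pics/w2.png')
cv2.imwrite('pics/w2b.png',cv2.resize(i[60:260,230:430],(600,600),interpolation=cv2.INTER_CUBIC))"
```

```text
4.95 [0.4472 0.2015 0.1508] [0.0006 0.1438 0.9896 0.0003] [ 0.2595  0.1912 -0.3172  1.061   0.      0.5481] [ 0.6244  0.6636 -0.5825]
[0.3718 0.2239 0.2928] [[ 0.2846  0.9122  0.2947]
 [ 0.9586 -0.271  -0.087 ]
 [ 0.0005  0.3073 -0.9516]]
cartridge [319.1 187.4] 0.91 [0.4493 0.2019 0.01  ]
cartridge_pads [316.9 206.8] 0.71 [0.4471 0.2007 0.066 ]
drying_dock [320.9 181.1] 0.98 [0.4469 0.2043 0.    ]
air_sampler [103.6 233. ] 0.85 [ 0.4366 -0.0086  0.    ]
sampler_top [ 75.3 246.6] 0.68 [ 0.4334 -0.0123  0.034 ]
sampler_top [282. 333.] 0.17 [0.5667 0.1313 0.034 ]
```

View pics/w2b.png

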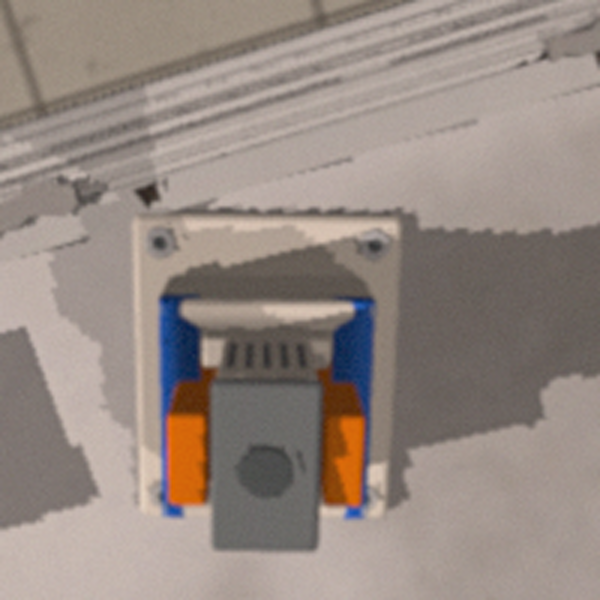

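The crop shows the cartridge's grey top centred at about (318,215) in the full picture, square to the tool and within 1 mm of the TCP. I'll descend and pinch.

Call:
jog_arm(increments=[[[0,-0.002,0.098,0,0,0,0],[0,0,0.098,0,0,0,0],[0,0,0.098,0,0,0,0],[0,0,0.098,0,0,0,0],[0,0,0,0,0,0,0],[0,0,0,0,0,0,100],[0,0,0,0,0,0,150],[0,0,0,0,0,0,200],[0,0,0,0,0,0,200],[0,0,0,0,0,0,200],[0,0,0,0,0,0,200],[0,0,0,0,0,0,200],[0,0,0,0,0,0,200]]], force=30)

```text
clock: 6.7
tcp_pos: [0.4482, 0.2014, 0.0549]
orientation: [0.002, 0.144, 0.99, 0.001]
wrist_force: [-3.6, -0.7, 14.6]
finger_gap: 0.0302
grip_force: 29.7
```

Call:
jog_arm(increments=[[[0,0,-0.006,0,0,0,200],[0,0,-0.004,0,0,0,200],[0,0,0,0,0,0,200],[0,0,0,0,0,0,200]]])

```text
clock: 7.1
tcp_pos: [0.4471, 0.2012, 0.0551]
orientation: [0.0, 0.144, 0.99, 0.0]
wrist_force: [0.5, -0.5, 5.7]
finger_gap: 0.0296
grip_force: 31.1
```

```bash
python3 -c "
from h import *
c=cam('scene');d=cam('side');w=cam('wrist')
a=c['pixels'][150:270,180:300];b=d['pixels'][150:270,215:335];e=w['pixels'][120:360,200:440]
g=lambda q:cv2.resize(q,(400,400),interpolation=cv2.INTER_CUBIC)
cv2.imwrite('pics/g.png',np.hstack([g(a),g(e)])[:,:,::-1])"
```

```text
(no output)
```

View pics/g.png

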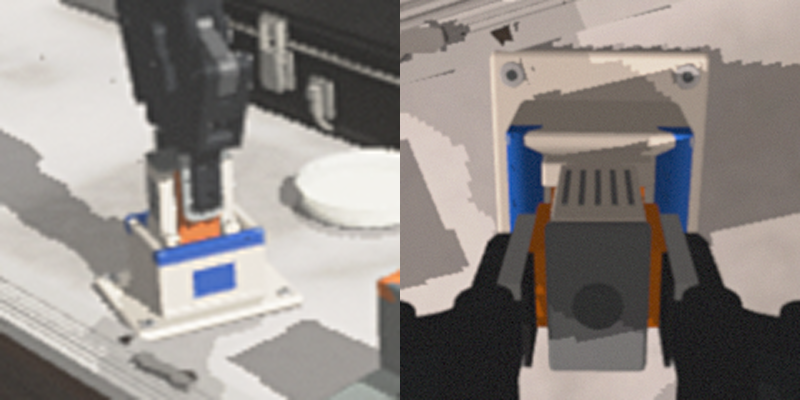

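The pictures show both fingers square on the orange tabs. I'll lift gently.

Call:
jog_arm(increments=[[[0,0,-0.01,0,0,0,200],[0,0,-0.01,0,0,0,200],[0,0,-0.01,0,0,0,200],[0,0,0,0,0,0,200]]])

```text
clock: 7.65
tcp_pos: [0.4469, 0.201, 0.0622]
orientation: [0.0, 0.144, 0.99, -0.0]
wrist_force: [1.5, -0.4, 0.0]
finger_gap: 0.0297
grip_force: 30.2
```

Call:
jog_arm(increments=[[[0,0,-0.05,0,0,0,200],[0,0,-0.092,0,0,0,200],[0,0,-0.092,0,0,0,200],[0,0,-0.092,0,0,0,200],[0,0,-0.092,0,0,0,200],[0,0,-0.092,0,0,0,200],[0,0,-0.05,0,0,0,200],[0,0,0,0,0,0,200],[0,0,0,0,0,0,200],[0,0,0,0,0,0,200]]])

```text
clock: 8.65
tcp_pos: [0.4457, 0.2009, 0.2006]
orientation: [-0.001, 0.144, 0.99, -0.0]
wrist_force: [-0.1, 0.9, -1.9]
finger_gap: 0.0298
grip_force: 31.4
```

```bash
python3 -c "
from h import *
np.set_printoptions(precision=4,suppress=True)
C={n:cam(n) for n in ['scene','side','wrist']}
for n in C: cv2.imwrite(f'pics/l_{n}.png',C[n]['pixels'][:,:,::-1])
for t in ['cartridge','cartridge_pads','cartridge_catches','air_sampler','sampler_top']:
    obs=[]
    for n in C:
        r=spotter.landmark_of(t,n)
        if r: print(t,n,np.array(r[0]['uv']),r[0]['conf']); obs.append((C[n],np.array(r[0]['uv'])))
    if len(obs)>1: print('  ->',*tri(obs[:2]))
g=lambda q:cv2.resize(q,(400,400),interpolation=cv2.INTER_CUBIC)
print(env.get_state()['wrist_force'])
a=C['scene']['pixels'][110:310,200:400];b=C['side']['pixels'][130:290,250:410]
cv2.imwrite('pics/l.png',np.hstack([g(a),g(b)])[:,:,::-1])"
```

```text
cartridge scene [231.8 159.1] 0.61
cartridge side [272.7 163.6] 0.92
cartridge wrist [317.1 228. ] 0.73
  -> [0.4423 0.2001 0.1547] [1.618535740708346, 1.2359983104754177]
cartridge_pads scene [232.6 123.3] 0.96
cartridge_pads side [272.4 141.4] 0.76
cartridge_pads wrist [318.1 276.6] 0.72
  -> [0.4394 0.1869 0.2135] [1.5757378858136024, 1.1838401480614495]
cartridge_catches scene [234.6 141.1] 0.78
cartridge_catches side [273.4 153.1] 0.75
cartridge_catches wrist [110.9 341.8] 0.37
  -> [0.4397 0.1854 0.1861] [0.370243322892649, 0.28056849752151347]
air_sampler scene [319.9 290. ] 0.64
air_sampler side [270.3 151.5] 0.3
air_sampler wrist [130.  217.2] 0.98
  -> [ 0.2031 -0.2775  0.2891] [99.19500525635074, 62.163666862450036]
sampler_top scene [318.5 270.1] 0.79
sampler_top side [311.8 256.7] 0.95
sampler_top wrist [111.  229.3] 0.67
  -> [ 0.4209 -0.0228  0.0388] [0.22176045081594292, 0.17202118518967738]
[-0.1495 -0.9795 -2.6419]
```

View pics/l.png

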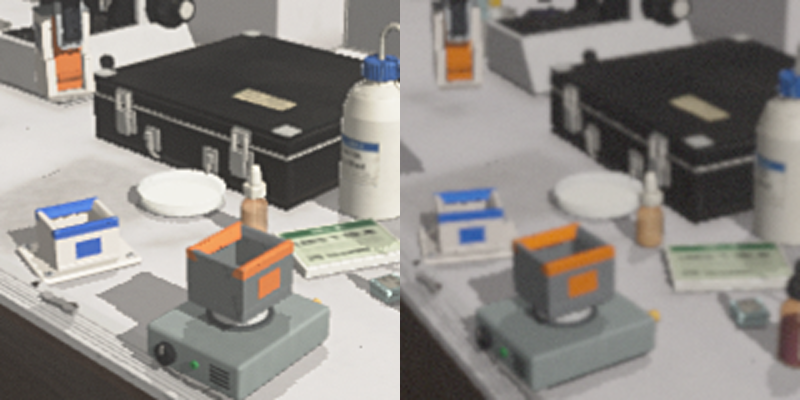

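The pictures show the cartridge hanging upright in the gripper and the dock empty. The sampler socket stands on its column at scene about (320,238). I'll move above the sampler and turn.

Call:
jog_arm(increments=[[[-0.0261,-0.1033,0,0,0,0,200],[-0.0261,-0.1033,0,0,0,0,200],[-0.0261,-0.1033,0,0,0,0,200],[-0.0261,-0.1033,0,0,0,0,200],[-0.0261,-0.1033,0,0,0,0,200],[-0.0261,-0.1033,0,0,0,0,200],[-0.0261,-0.1033,0,0,0,0,200],[-0.0261,-0.1033,0,0,0,0,200],[0,0,0,0,0,-0.0222,200],[0,0,0,0,0,-0.0222,200],[0,0,0,0,0,-0.0222,200],[0,0,0,0,0,-0.0222,200],[0,0,0,0,0,-0.0222,200],[0,0,0,0,0,0,200],[0,0,0,0,0,0,200],[0,0,0,0,0,0,200]]])

```text
clock: 11.15
tcp_pos: [0.4379, -0.0118, 0.202]
orientation: [0.0, -0.029, 1.0, 0.0]
wrist_force: [-0.3, -0.2, -1.6]
finger_gap: 0.0299
grip_force: 31.4
```

```bash
python3 b.py w3; python3 -c "
import cv2,numpy as np
i=cv2.imread('pics/w3.png');j=cv2.imread('pics/w2.png');k=cv2.imread('pics/l_wrist.png')
g=lambda q:cv2.resize(q,(400,400),interpolation=cv2.INTER_CUBIC)
cv2.imwrite('pics/w3b.png',np.hstack([g(i[110:310,220:420]),g(k[160:280,55:175])]))"
```

```text
11.15 [ 0.4379 -0.0118  0.202 ] [ 0.     -0.0293  0.9996  0.    ] [-0.2107  0.0612 -0.3381  1.1715  0.0001 -0.2694] [-0.2531 -0.1785 -1.5733]
[ 0.3595 -0.0162  0.3441] [[-0.0587  0.9503  0.3056]
 [ 0.9983  0.056   0.0176]
 [-0.0003  0.3061 -0.952 ]]
cartridge [316.8 225.8] 0.86 [ 0.4963 -0.0098  0.01  ]
cartridge_pads [317.9 274.9] 0.72 [ 0.5223 -0.007   0.066 ]
cartridge_pads [317.5 172.3] 0.47 [ 0.4252 -0.013   0.066 ]
drying_dock [519.8 195.7] 0.6 [0.4532 0.2066 0.    ]
drying_dock [517.1 190.6] 0.58 [0.4478 0.2023 0.    ]
dock_floor [523.2 195.3] 0.74 [0.4499 0.2037 0.01  ]
air_sampler [317.2 168.7] 0.61 [ 0.437  -0.0128  0.    ]
sampler_top [316.2 174.7] 0.82 [ 0.4351 -0.0137  0.034 ]
sampler_top [318.8 168.1] 0.29 [ 0.4287 -0.0117  0.034 ]
```

View pics/w3b.png

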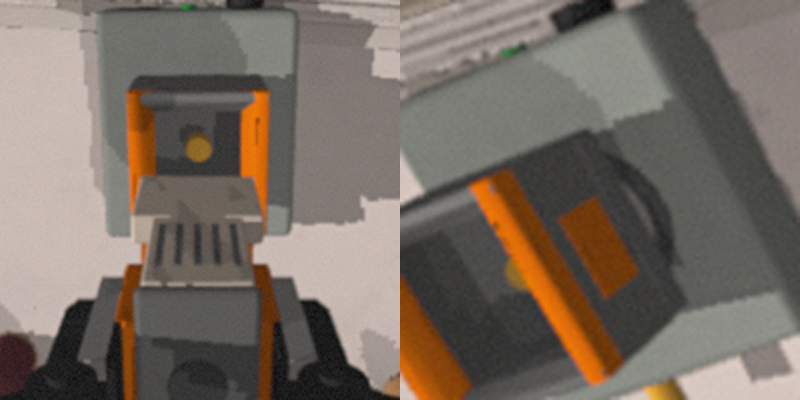

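The crop shows the sampler socket square and laterally centred on the cartridge (both at column about 319), with the mouth top near z = 0.085–0.09. The fore-aft offset is under about 1 mm, well inside the flare. I'll descend and watch the force.

Call:
jog_arm(increments=[[[0,0,0.06,0,0,0,200],[0,0,0.06,0,0,0,200],[0,0,0.06,0,0,0,200],[0,0,0.06,0,0,0,200],[0,0,0.02,0,0,0,200],[0,0,0.02,0,0,0,200],[0,0,0.02,0,0,0,200],[0,0,0,0,0,0,200]]])

```text
clock: 12.4
tcp_pos: [0.4374, -0.0118, 0.1269]
orientation: [-0.0, -0.03, 1.0, -0.0]
wrist_force: [-1.8, -0.4, -2.5]
finger_gap: 0.0297
grip_force: 31.3
```

Call:
jog_arm(increments=[[[0,0,0.012,0,0,0,200],[0,0,0.012,0,0,0,200],[0,0,0,0,0,0,200]]])

```text
clock: 12.7
tcp_pos: [0.4374, -0.0117, 0.1206]
orientation: [-0.0, -0.03, 1.0, 0.0]
wrist_force: [-2.3, 0.8, -3.0]
finger_gap: 0.0297
grip_force: 31.2
```

Call:
jog_arm(increments=[[[0,0,0.012,0,0,0,200],[0,0,0.012,0,0,0,200],[0,0,0,0,0,0,200]]])

```text
clock: 13.0
tcp_pos: [0.4375, -0.0117, 0.1145]
orientation: [-0.0, -0.03, 1.0, 0.0]
wrist_force: [-3.0, 0.4, -2.8]
finger_gap: 0.0296
grip_force: 31.2
```

Call:
jog_arm(increments=[[[0,0,0.012,0,0,0,200],[0,0,0.008,0,0,0,200],[0,0,0,0,0,0,200]]])

```text
clock: 13.3
tcp_pos: [0.4375, -0.0118, 0.11]
orientation: [-0.0, -0.03, 1.0, -0.0]
wrist_force: [-4.6, -0.4, 1.9]
finger_gap: 0.0296
grip_force: 32.0
```

Call:
jog_arm(increments=[[[0.003,0,0,0,0,0,200],[0,0,0.006,0,0,0,200],[0,0,0.004,0,0,0,200],[0,0,0,0,0,0,200]]])

```text
clock: 13.7
tcp_pos: [0.4373, -0.0118, 0.1079]
orientation: [0.0, -0.03, 1.0, 0.0]
wrist_force: [-4.6, -0.0, 4.2]
finger_gap: 0.0295
grip_force: 32.5
```

Call:
jog_arm(increments=[[[0,0,0.006,0,0,0,200],[0,0,0.004,0,0,0,200],[0,0,0,0,0,0,200]]])

```text
clock: 14.0
tcp_pos: [0.4373, -0.0118, 0.1055]
orientation: [0.0, -0.03, 1.0, 0.0]
wrist_force: [-6.1, 1.0, 5.9]
finger_gap: 0.0297
grip_force: 32.7
```

Call:
jog_arm(increments=[[[0.006,0,0,0,0,0,200],[0,0,0.006,0,0,0,200],[0,0,0,0,0,0,200]]])

```text
clock: 14.3
tcp_pos: [0.437, -0.0119, 0.1041]
orientation: [0.001, -0.03, 1.0, 0.0]
wrist_force: [-0.6, 1.6, 3.9]
finger_gap: 0.0296
grip_force: 32.6
```

Call:
jog_arm(increments=[[[0,0,0.006,0,0,0,200],[0,0,0,0,0,0,200]]])

```text
clock: 14.5
tcp_pos: [0.4371, -0.0119, 0.1033]
orientation: [0.002, -0.03, 1.0, 0.0]
wrist_force: [-2.5, 2.2, 11.0]
finger_gap: 0.0296
grip_force: 33.8
```

Call:
jog_arm(increments=[[[0,0,0.004,0,0,0,200],[0,0,0,0,0,0,200],[0,0,0,0,0,0,200]]])

```text
clock: 14.8
tcp_pos: [0.4372, -0.0119, 0.1032]
orientation: [0.002, -0.03, 1.0, -0.0]
wrist_force: [-6.6, 1.5, 20.6]
finger_gap: 0.0295
grip_force: 35.3
```

```bash
python3 -c "
from h import *
s=env.get_state();print(s['tcp_pos'],s['wrist_force'])
C={n:cam(n) for n in ['scene','side','wrist']}
g=lambda q:cv2.resize(q,(400,400),interpolation=cv2.INTER_CUBIC)
cv2.imwrite('pics/s.png',np.hstack([g(C['scene']['pixels'][180:300,255:375]),g(C['wrist']['pixels'][110:310,220:420])])[:,:,::-1])"
```

```text
[ 0.43716523 -0.01194301  0.10324197] [-6.55705969  1.51108056 20.61469673]
```

View pics/s.png

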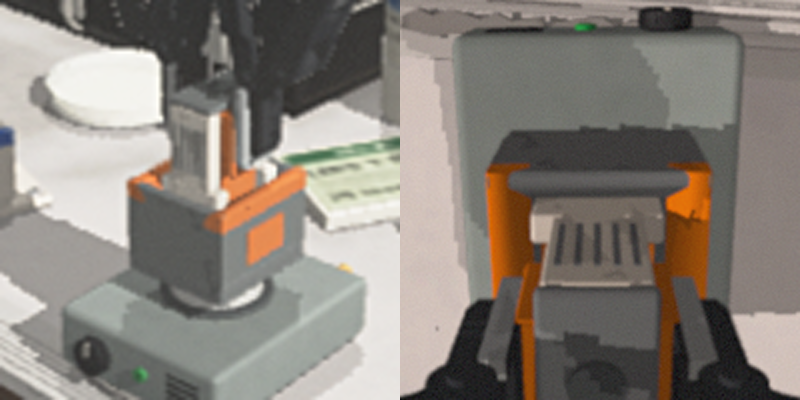

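The pictures show the cartridge seated like it was in the dock, on the hard floor at 20 N. I'll release and check that the catches hold.

Call:
jog_arm(increments=[[[0,0,0,0,0,0,130],[0,0,0,0,0,0,110],[0,0,0,0,0,0,60],[0,0,0,0,0,0,0],[0,0,0,0,0,0,0],[0,0,0,0,0,0,0],[0,0,0,0,0,0,0],[0,0,0,0,0,0,0]]])

```text
clock: 15.75
tcp_pos: [0.4356, -0.012, 0.101]
orientation: [-0.0, -0.03, 1.0, 0.0]
wrist_force: [0.4, 0.3, 0.1]
finger_gap: 0.0858
grip_force: 0.0
```

Call:
jog_arm(increments=[[[0,0,-0.05,0,0,0,0],[0,0,-0.09,0,0,0,0],[0,0,-0.09,0,0,0,0],[0,0,-0.09,0,0,0,0],[0,0,-0.05,0,0,0,0],[0,0,0,0,0,0,0],[0,0,0,0,0,0,0],[0,0,0,0,0,0,0]]])

```text
clock: 16.55
tcp_pos: [0.435, -0.0118, 0.1925]
orientation: [-0.001, -0.03, 1.0, 0.0]
wrist_force: [0.5, 0.4, -1.4]
finger_gap: 0.0852
grip_force: 0.0
```

```bash
python3 b.py w4; python3 -c "
from h import *
C={n:cam(n) for n in ['scene','wrist']}
g=lambda q:cv2.resize(q,(400,400),interpolation=cv2.INTER_CUBIC)
cv2.imwrite('pics/f.png',np.hstack([g(C['scene']['pixels'][180:300,255:375]),g(C['wrist']['pixels'][110:310,220:420])])[:,:,::-1])"
```

```text
16.55 [ 0.435  -0.0118  0.1925] [-0.0008 -0.0299  0.9996  0.0003] [-0.2121  0.0621 -0.361   1.1493  0.0001 -0.272 ] [ 0.4571  0.3553 -1.3804]
[ 0.3569 -0.0163  0.3347] [[-0.0598  0.9508  0.3041]
 [ 0.9982  0.0569  0.0183]
 [ 0.0001  0.3046 -0.9525]]
cartridge [317.2 188.7] 0.94 [ 0.4497 -0.0118  0.01  ]
cartridge_pads [316.3 214. ] 0.71 [ 0.4558 -0.012   0.066 ]
cartridge_pads [424.6 311.2] 0.55 [0.5466 0.0949 0.066 ]
cartridge_catches [511.8 318.9] 0.17 [0.5757 0.2055 0.033 ]
drying_dock [520.4 194.6] 0.73 [0.446 0.201 0.   ]
dock_floor [523.8 201. ] 0.97 [0.4499 0.1997 0.01  ]
air_sampler [314.9 173.9] 0.77 [ 0.4372 -0.0148  0.    ]
coverslip_box [285.  301.2] 0.58 [ 0.5886 -0.0406  0.    ]
```

View pics/f.png

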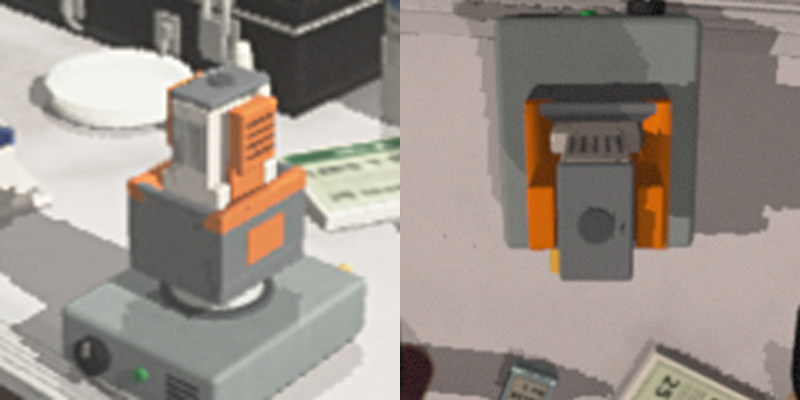

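The final pictures show the cartridge upright in the socket with both tabs sprung out. As a last check, I'll measure how far it rose after release by comparing the two identical scene crops.

```bash
python3 -c "
import cv2,numpy as np
a=cv2.imread('pics/s.png')[:,:400];b=cv2.imread('pics/f.png')[:,:400]
for x0,x1,y0,y1 in [(160,225,110,195),(165,222,90,170),(140,300,220,300)]:
    t=a[y0:y1,x0:x1];r=cv2.matchTemplate(b,t,cv2.TM_CCOEFF_NORMED);_,v,_,l=cv2.minMaxLoc(r);print(v,l[0]-x0,l[1]-y0,'crop px; 9mm ~ 22')"
```

```text
0.8616986274719238 1 -2 crop px; 9mm ~ 22
0.8222277164459229 1 -3 crop px; 9mm ~ 22
0.9992552399635315 0 0 crop px; 9mm ~ 22
```

```bash
python3 -c "
from workcell import ticket
print(ticket.hand_in())"
```

```text
the job is handed in; nothing more can be done
None
```

The job is handed in: the cartridge is clipped upright in the air sampler's socket with both tabs sprung out and the gripper clear. The highest wrist force I read was about 21 N, and after release the cartridge rose only about 1 mm, so the catches appear to be holding; the hand-in returned no verdict.

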